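Latch the drop-front lid of the rolling-stock case

ROBOT

A 7-joint arm with a two-finger parallel gripper is mounted at the origin on a cart in front of the work surface, level with it; the furniture and walls round the work are solid. World frame = base frame: x ahead of the robot, y to its left, z up, the work surface at z = 0. Lengths are in m, angles in rad, forces in N, time in s.
With the tool pointing down it reaches from about 0.4 to 0.875 m from the base axis. Payload 19.3 kg.
Tool frame: the origin (TCP) lies at the very end of the fingers, on their centre line; the grasp point (between the pads) lies 19 mm behind it; z points along the fingers, y is the line along which they close (so a half turn about z gives the same grasp; the last joint's range is limited). The gripper opens to 85 mm and grips with 20 to 120 N. Pads are 22 mm wide; open, the fingers measure 114 mm over their backs; the gripper's body (76 mm by 85 mm) begins 54 mm behind the grasp point. The pads swing forward as they close: fully open they stand 13 mm farther back than shut.
Start: joints at [-1.278, 0.521, -0.036, 1.599, 0.021, 1.021, -0.113], TCP at [0.222, 0.584, 0.211] pointing down, gripper open.
Joint ranges: [-2.91, 2.91], [-0.3, 2.13], [-1.5, 1.42], [0.17, 2.43], [-1.26, 4.41], [0.16, 1.93], [-2.52, 2.52]. Speed limits (rad/s): [1.89, 1.89, 2.39, 2.39, 3.01, 3.01, 3.01].

INTERFACE

Orientations are given as [roll, pitch, yaw] about the fixed x, y, z axes, in that order (R = Rz(yaw) Ry(pitch) Rx(roll)).
In Python, from workcell import bot gives the robot as it stands.
- The arm moves only by the shell command python3 -m crank 'ROWS' [FORCE]. ROWS is a JSON object of lists of equal length, an entry for each row: "travel": the shift along the world's x, y, z in cm, a list of three; "turn": the turn, a rotation vector about the world's x, y, z in degrees, a list of three; "gripper": the closure, from 0 (fully open) to 1 (shut). A call has exactly 5 rows; each row is the pose to reach, as a shift and turn from the pose commanded when the call began; what a row does not reach only later rows make up. A row lasts 1/10 s, in which the tool goes at most 50 mm and 8.59 degrees, less where a joint would pass 70% of its speed; a pose out of reach is approached as far as the arm can. A call with a gripper value outside its range is refused whole. The fingers move at their own pace and stop on an object; FORCE is the grip in N (left out, the last holds). Time passes only in rows, so rows that repeat a pose let the fingers close, or fill a call up. It gives the time, the measured TCP pose, the force, the opening and the grip force at its end, in the units of the state.
- bot.observe(): the state, without advancing time (a new reading comes with each control period).
- bot.grab_frame(name): name is "side" or "top"; returns a dict with "pixels" (384x512x3 uint8, red, green, blue), "fx", "fy", "cx", "cy" (pixels), "extrinsics" (4x4, takes a point from world to camera coordinates). Camera axes: x right, y down, z forward; pixel columns grow to the right and rows downward; lengths in m; the calibration is good to about 2 mm. A picture is of the moment at which its call begins. There is no depth.
- bot.job_done(): hands the job in; it is judged then, once.
The state is a dict: "clock": time; "qpos": joint angles; "qd": joint speeds; "joint_efforts": joint torques, N m; "position": TCP position; "tool_rot": TCP orientation; "force": force on the tool from outside, world axes, zero at the start; "moment": the same for the moment, N m; "grip_width": finger opening in m; "finger_force": force on a finger pad.
Only numpy, scipy, OpenCV 4.12 (cv2) and the standard library are available. Lean on these libraries where they do the work, as an engineer would, in place of code of your own. Each camera call takes 0.05 s, during which the arm holds its last target. There are 200 camera calls.

TASK

Shut the plywood rolling-stock case on the layout: lead the latch's wire loop forward over the keeper hook on the blue lid so that its bar catches under the hook's lip. Then swing the red-padded lever back and press the pad firmly, with about 16 N, down onto its rubber stop, so that it locks over centre and draws the lid tight. Feel for hook and stop: never push on the pad or the lid with more than 22 N, and leave the things round the case where they are.

Things in the scene. Friction and masses are not known exactly. Their poses are not given: they have to be found in the camera images.
- case: Plywood case fixed to the board, 105 (x) x 170 (y) x 86 mm high, two goods wagons inside. Origin on the board under the latch's lever pivot; x points from the front (blue lid) to the back, y left along the front, z up. Shell from x = -29 to +76 mm, flat top at z = 86 mm. Lever pivot at x = 0, y = 0, z = 108 mm. All latch parts lie about the plane y = 0 and turn about axes along y.
- lid_panel: Blue-framed clear drop-front lid, 11 mm thick, hinged along its lower edge (this origin: x = -38, z = 8 mm on the case); axes as the case's when shut. A rubber seal springs it ajar, its top 8 mm forward; drawing it shut takes about 8 N per mm at the keeper's height. Top edge at z = 86 mm on the case, 19 mm below the keeper seat; it carries the keeper hook there.
- keeper_hook: Steel hook, 24 mm wide (y), on the lid's top edge; axes as the lid's, origin = point keeper_seat. In mm from there: ledge below, top at z = -4, from x = -17 to +9; post with front face at x = +2; lip overhead, underside z = +4, top z = +7, overhanging forward to x = -4.5. Open to the front: the bar goes down in front of the lip, then back under it.
- keeper_seat (a point): Where the loop bar's centre is when seated under the keeper's lip; moves with the lid. At x = -36, z = 105 mm on the case when the lid is fully shut, about 8 mm farther forward when ajar.
- loop_bar (a point): Middle of the 4 mm bar of the steel wire loop (32 mm wide, 50 mm from this bar to its pivot on the lever, which is 14 mm from the lever pivot). The bar runs along the case's y with a black cap, 10 mm in diameter, on each end; outer cap faces 46 mm apart: grip them across y from above, they pivot in the fingers. Moving the bar drags the lever along; it reaches 36 to 64 mm from the lever pivot.
- thumb_pad: Ribbed red pad, 20 x 20 mm, on the handle from 22 to 42 mm from the lever pivot. Origin on the lever pivot, x along the handle, z out of the pad's face, 5.5 mm from the handle's centre line. The face looks towards the lid when the lever stands up, upwards when it lies down. Under it the handle is 18 mm wide and 5 mm thick.
- pad_centre (a point): Point on the pad's face, 33 mm along the handle from the lever pivot and 5.5 mm out of the handle's centre line.
- lever (a joint): Lever angle, rad: 0 = handle flat towards the case's back, 1.57 = upright, more = leaning to the lid. Stays where left. Hooked, the loop draws taut near 1.3; then 5 to 10 N at the pad turns it; past about 0.1 it is over centre and pulls itself on. Below 0 the handle meets a rubber stop (20 N per mm) 34 mm behind the pivot; the stop's height is unknown: first touch between -0.07 and -0.29.
- loop (a joint): Loop angle to the lever, rad: the loop's elevation over the case's forward direction is joint loop minus joint lever (0 = level, pointing forward; 1.57 = straight up). Stays where left.
- lid (a joint): Lid angle: 0 = fully shut, grows as the lid's top tilts forward; springs to about 0.086 rad ajar when unlatched, about 0.01 to 0.025 when latched.
- van_yellow: Yellow model van, 35x80x39 mm, loose bystander; origin at the centre of its underside.
- tinlet_green: Small round tin with a green lid, 33x33x34 mm, loose bystander; origin at the centre of its underside.
- tinlet_red: Small round tin with a dark red lid, 33x33x34 mm, loose bystander; origin at the centre of its underside.
- screwdriver: Orange-handled screwdriver, 20x156x19 mm, loose bystander; origin at the centre of its underside.
- saloon_teal: Teal model car, 23x59x20 mm, loose bystander; origin at the centre of its underside.

How it is judged:
By the outcome, as a careful person would: the job done as asked, in the order asked, and still so for the second after the job is handed in, with the robot touching nothing.
It also fails if it takes over 72 s, if anything falls off the work surface, if the arm or the gripper's body presses on something with over 40 N, if the wrist force passes 120 N, or if a joint passes its speed limit or range.

## Working session

There is one attempt and no reset: what is moved stays moved. The work goes in short steps, Python scripts to look and compute and a shell command to move; the robot and the scene stay as the last step left them, time stands still between calls to the robot, and variables do not carry over. Pictures are saved under pics/ and viewed, at most 10 in all, crops included, and the job is handed in when it is done.

```bash
mkdir -p pics; ls
python3 - <<'E'
from workcell import bot
import cv2,json,numpy as np
s=bot.observe();print(s)
for n in("side","top"):
    f=bot.grab_frame(n);cv2.imwrite(f"pics/{n}0.png",cv2.cvtColor(f["pixels"],cv2.COLOR_RGB2BGR))
    print(n,f["fx"],f["fy"],f["cx"],f["cy"],np.array(f["extrinsics"]).round(4).tolist())
E
```

```text
pics
{'clock': 0.0, 'qpos': array([-1.27823315,  0.52200391, -0.03631069,  1.59996452,  0.02118444,
        1.02110853, -0.11278055]), 'qd': array([ 0.00178331, -0.00121948,  0.00017278, -0.000266  , -0.00057356,
       -0.0013546 ,  0.00110418]), 'joint_efforts': array([-7.78228932e-04, -9.27104473e+01,  1.97934307e+00, -3.69928336e+01,
        1.77285634e-02,  8.33258528e-03,  3.73553007e-05]), 'position': array([0.22170539, 0.58399085, 0.2105478 ]), 'tool_rot': array([-3.14049518e+00,  7.29614385e-05,  2.77881558e+00]), 'force': array([-0.08315832,  0.1222344 ,  0.10466874]), 'moment': array([-0.03277264, -0.03340014, -0.02206171]), 'finger_force': 0.0, 'grip_width': 0.0853473524624816}
side 453.09080633358684 453.09080633358684 257.23096594722506 189.2614566540572 [[-0.8322, -0.5544, 0.0118, 0.2756], [-0.3638, 0.5298, -0.7661, 0.4657], [0.4185, -0.6418, -0.6426, 0.47], [0.0, 0.0, 0.0, 1.0]]
top 450.6854925356392 450.6854925356392 259.7414794825766 196.16962850311998 [[0.0023, -1.0, 0.0018, -0.3283], [-0.9778, -0.0026, -0.2096, 0.5813], [0.2096, -0.0013, -0.9778, 0.8807], [0.0, 0.0, 0.0, 1.0]]
```

View pics/side0.png

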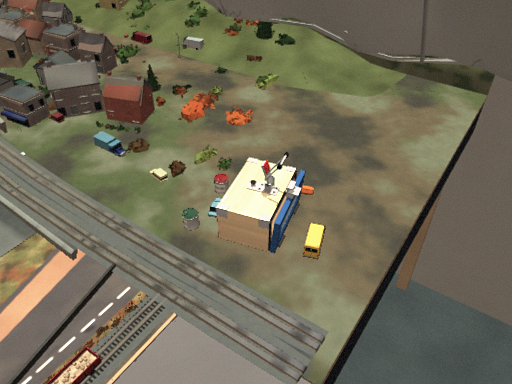

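View pics/top0.png

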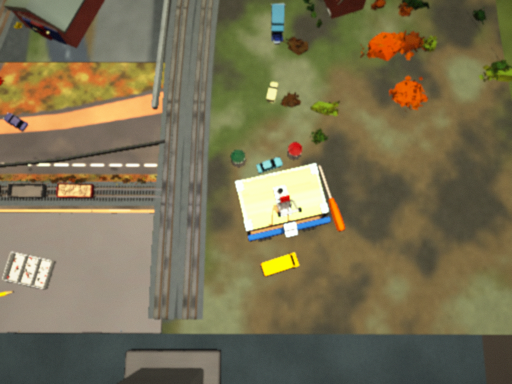

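The side view shows the case at about (262,205) with the red pad at (267,168). In the top view the case spans about (236–330, 165–240), its blue lid facing the robot, and the latch is at (285,200). I'll enlarge both.

Run:
```python
import cv2
a=cv2.imread("pics/top0.png")[155:245,230:350];cv2.imwrite("pics/top0c.png",cv2.resize(a,None,fx=6.6,fy=6.6,interpolation=cv2.INTER_CUBIC))
a=cv2.imread("pics/side0.png")[145:255,205:325];cv2.imwrite("pics/side0c.png",cv2.resize(a,None,fx=5.4,fy=5.4,interpolation=cv2.INTER_CUBIC))
```

```text
(no output)
```

View pics/top0c.png

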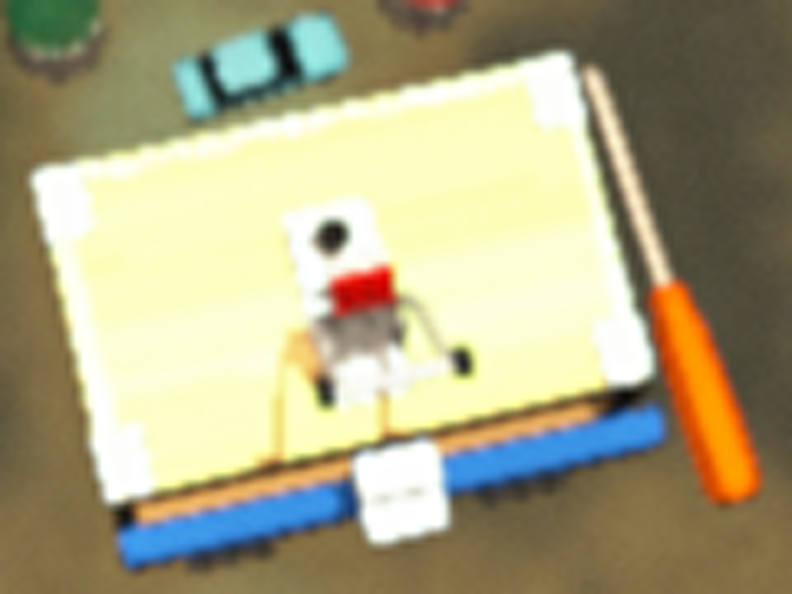

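View pics/side0c.png

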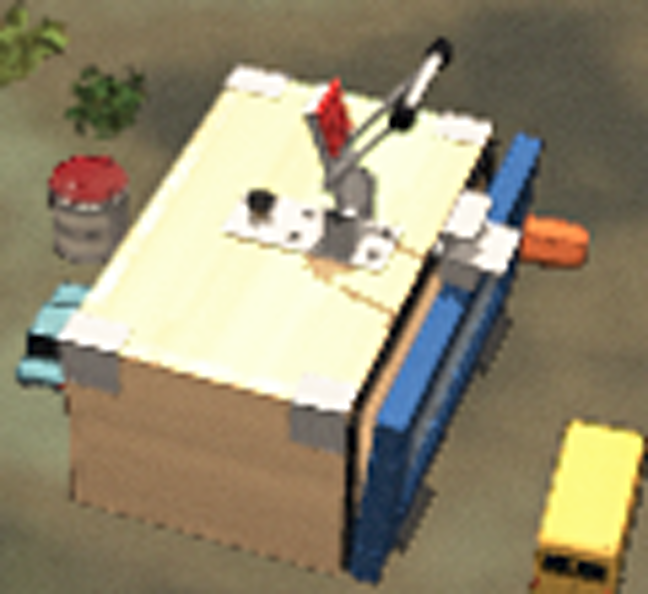

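Top crop: case corners at (35,172), (572,55), (650,378), (108,500); caps at (325,390) and (460,362). Side crop: corners at (65,340), (238,68), (492,125), (348,405); caps at (403,117) and (440,50). The lever stands nearly upright and the loop rises forward. Next I'll fit the case pose.

```bash
cat > h.py <<'E'
import numpy as np
from scipy.optimize import least_squares
K={"side":(453.09,453.09,257.23,189.26),"top":(450.69,450.69,259.74,196.17)}
E={"side":np.array([[-0.8322,-0.5544,0.0118,0.2756],[-0.3638,0.5298,-0.7661,0.4657],[0.4185,-0.6418,-0.6426,0.47]]),
"top":np.array([[0.0023,-1.0,0.0018,-0.3283],[-0.9778,-0.0026,-0.2096,0.5813],[0.2096,-0.0013,-0.9778,0.8807]])}
def proj(c,P):
    P=np.atleast_2d(P);q=P@E[c][:,:3].T+E[c][:,3];fx,fy,cx,cy=K[c]
    return np.c_[fx*q[:,0]/q[:,2]+cx,fy*q[:,1]/q[:,2]+cy]
def tri(s,t):
    return least_squares(lambda p:np.r_[proj("side",p)[0]-s,proj("top",p)[0]-t],[.5,-.35,.1])
def c2w(p,P):
    x,y,a=p;P=np.atleast_2d(P);c,s=np.cos(a),np.sin(a)
    return np.c_[x+c*P[:,0]-s*P[:,1],y+s*P[:,0]+c*P[:,1],P[:,2]]
E
cat > fit.py <<'E'
from h import *
T=lambda u:np.array(u)/6.6+[230-.4,155-.4]
S=lambda u:np.array(u)/5.4+[205-.4,145-.4]
C=np.array([[.076,.085,.086],[.076,-.085,.086],[-.029,-.085,.086],[-.029,.085,.086]])
t=T([(35,172),(572,55),(650,378),(108,500)]);s=S([(65,340),(238,68),(492,125),(348,405)])
f=lambda p:np.r_[(proj("top",c2w(p,C))-t).ravel(),(proj("side",c2w(p,C))-s).ravel()]
r=least_squares(f,[.5,-.35,.2]);print(r.x,r.fun.reshape(-1,2).round(1).tolist())
# split fits
ft=least_squares(lambda p:f(p)[:8],r.x);fs=least_squares(lambda p:f(p)[8:],r.x);print(ft.x,fs.x)
L=np.array([.0,.023,0]);
def g(p): # latch plane point x,z
    d=[c2w(r.x,[[p[0],y,p[1]]]) for y in(.0205,-.0205)]
    return np.r_[*[proj("top",q)[0] for q in d],*[proj("side",q)[0] for q in d]]-np.r_[T((325,390)),T((460,362)),S((403,117)),S((440,50))]
b=least_squares(g,[-.03,.14]);print("bar case xz",b.x,b.fun.round(1),np.hypot(b.x[0],b.x[1]-.108))
for a,q in(((325,390),(403,117)),((460,362),(440,50))): print(tri(S(q),T(a)).x)
print("bar w",c2w(r.x,[[b.x[0],0,b.x[1]]]))
E
python3 fit.py
```

```text
[ 0.55417546 -0.37612802  0.23075613] [[0.1, 0.3], [-1.0, -0.0], [0.2, -0.3], [0.3, 0.1], [-0.6, -1.1], [0.3, -0.5], [0.4, -0.2], [0.0, 1.0]]
[ 0.55419723 -0.37614397  0.2222886 ] [ 0.55409853 -0.37589742  0.24044885]
bar case xz [-0.02326866  0.16199653] [-0.3  0.4  0.7 -0.3 -0.1 -0.  -0.1  0.1] 0.05879673123508337
[ 0.52739117 -0.36228733  0.16129147]
[ 0.53534194 -0.39998503  0.16333935]
bar w [[ 0.53152356 -0.38144988  0.16199653]]
```

```bash
python3 -m crank '{"travel":[[10,-8,9],[10,-8,9],[10,-8,9],[10,-8,9],[10,-8,9]],"turn":[[0,0,-36],[0,0,-36],[0,0,-36],[0,0,-36],[0,0,-36]],"gripper":[0,0,0,0,0]}' 25
python3 -m crank '{"travel":[[12,-20,0],[12,-20,0],[12,-20,0],[12,-20,0],[12,-20,0]],"turn":[[0,0,-36],[0,0,-36],[0,0,-36],[0,0,-36],[0,0,-36]],"gripper":[0,0,0,0,0]}'
```

```text
clock: 0.6
position: [0.3231, 0.5036, 0.302]
tool_rot: [3.14, -0.0, 2.144]
force: [-0.2, 1.5, 0.7]
grip_width: 0.0853
finger_force: 0.0
clock: 1.1
position: [0.4423, 0.3021, 0.3003]
tool_rot: [-3.141, 0.001, 1.519]
force: [1.0, 0.1, 0.3]
grip_width: 0.0856
finger_force: 0.0
```

```bash
python3 -m crank '{"travel":[[11,-22,0],[11,-22,0],[11,-22,0],[11,-22,0],[11,-22,0]],"turn":[[0,0,-36],[0,0,-36],[0,0,-36],[0,0,-36],[0,0,-36]],"gripper":[0,0,0,0,0]}'
python3 -m crank '{"travel":[[3,-22,0],[3,-22,0],[3,-22,0],[3,-22,0],[3,-22,0]],"turn":[[0,0,-36],[0,0,-36],[0,0,-36],[0,0,-36],[0,0,-36]],"gripper":[0,0,0,0,0]}'
python3 -m crank '{"travel":[[-5,-24.5,0],[-5,-24.5,0],[-5,-24.5,0],[-5,-24.5,0],[-5,-24.5,0]],"turn":[[0,0,-2],[0,0,-2],[0,0,-2],[0,0,-2],[0,0,-2]],"gripper":[0,0,0,0,0]}'
python3 - <<'E'
from workcell import bot
s=bot.observe();print(s["position"],s["tool_rot"],s["qpos"].round(2),s["force"])
E
```

```text
clock: 1.6
position: [0.552, 0.0835, 0.3001]
tool_rot: [-3.141, 0.001, 0.893]
force: [0.4, 0.0, 0.2]
grip_width: 0.085
finger_force: 0.0
clock: 2.1
position: [0.5814, -0.139, 0.3]
tool_rot: [3.141, 0.002, 0.261]
force: [-0.6, 0.3, -0.7]
grip_width: 0.0856
finger_force: 0.0
clock: 2.6
position: [0.5319, -0.3809, 0.2996]
tool_rot: [-3.14, 0.001, 0.236]
force: [1.2, -0.3, 0.6]
grip_width: 0.0855
finger_force: 0.0
[ 0.5319487  -0.38094081  0.29961623] [-3.13980445e+00  1.07649882e-03  2.36394077e-01] [ 0.11  0.59  0.72  1.43 -0.39  1.27 -0.48] [ 1.16698453 -0.31503468  0.57189028]
```

```bash
python3 -m crank '{"travel":[[0,0,-3],[0,0,-6],[0,0,-9],[0,0,-11],[0,0,-12]],"turn":[[0,0,0],[0,0,0],[0,0,0],[0,0,0],[0,0,0]],"gripper":[0,0,0,0,0]}'
python3 -m crank '{"travel":[[0,0,-1],[0,0,-2],[0,0,-3],[0,0,-3.2],[0,0,-3.2]],"turn":[[0,0,0],[0,0,0],[0,0,0],[0,0,0],[0,0,0]],"gripper":[0,0,0,0.2,0.35]}'
python3 -m crank '{"travel":[[0,0,0],[0,0,0],[0,0,0],[0,0,0],[0,0,0]],"turn":[[0,0,0],[0,0,0],[0,0,0],[0,0,0],[0,0,0]],"gripper":[0.45,0.5,0.55,0.6,0.6]}' 25
python3 - <<'E'
from workcell import bot
import cv2
o=[]
for n,(u,v) in(("top",(285,195)),("side",(265,180))):
    f=bot.grab_frame(n);a=cv2.cvtColor(f["pixels"],cv2.COLOR_RGB2BGR)[v-50:v+50,u-33:u+33]
    o.append(cv2.resize(a,None,fx=6,fy=6,interpolation=cv2.INTER_CUBIC))
cv2.imwrite("pics/g1.png",cv2.hconcat(o));s=bot.observe();print(s["position"],s["force"],s["grip_width"],s["finger_force"])
E
```

```text
clock: 3.1
position: [0.5317, -0.3787, 0.178]
tool_rot: [-3.138, 0.003, 0.235]
force: [-0.2, 0.6, -0.3]
grip_width: 0.0855
finger_force: 0.0
clock: 3.6
position: [0.5318, -0.3807, 0.149]
tool_rot: [-3.142, 0.0, 0.231]
force: [-0.8, -0.4, 0.7]
grip_width: 0.0593
finger_force: 0.0
clock: 4.1
position: [0.5319, -0.3807, 0.1492]
tool_rot: [3.142, -0.0, 0.231]
force: [-0.1, 0.1, -0.7]
grip_width: 0.0342
finger_force: 0.0
[ 0.53184701 -0.38064673  0.14911873] [ 0.02048175  0.29328683 -0.79530445] 0.03406174835390321 0.0
```

View pics/g1.png

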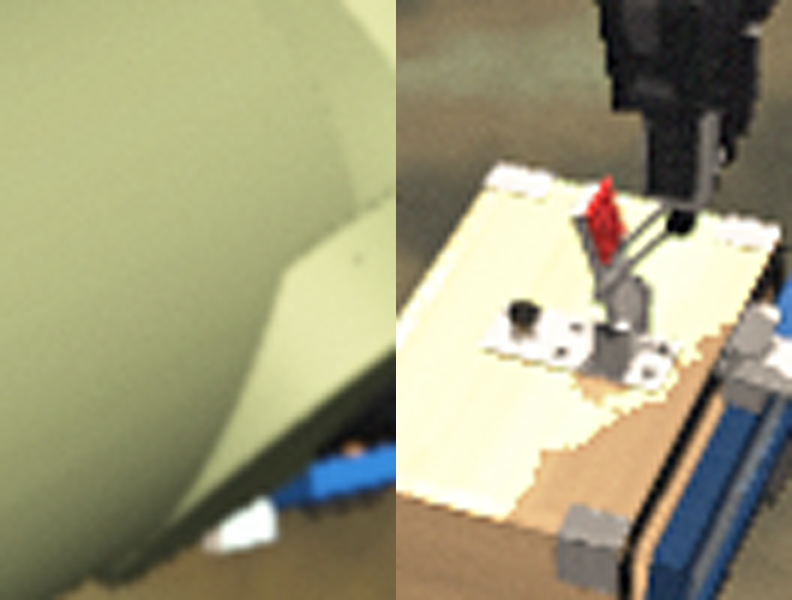

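Run:
```python
from h import *
from workcell import bot
p=bot.observe()["position"];a=.231
for off in(0,.006,.012,.018,.024):
  for y in(.0205,.017+.006,-.017):
    print(off,y,((proj("side",p+[-np.sin(a)*y,np.cos(a)*y,off])[0]-[232,130])*6+[396,0]).round())
```

```text
0 0.0205 [674. 252.]
0 0.023 [672. 257.]
0 -0.017 [712. 184.]
0.006 0.0205 [675. 237.]
0.006 0.023 [673. 241.]
0.006 -0.017 [713. 168.]
0.012 0.0205 [676. 221.]
0.012 0.023 [674. 225.]
0.012 -0.017 [714. 153.]
0.018 0.0205 [677. 205.]
0.018 0.023 [674. 209.]
0.018 -0.017 [715. 137.]
0.024 0.0205 [678. 189.]
0.024 0.023 [675. 193.]
0.024 -0.017 [716. 121.]
```

The side view shows the near cap still at (682,220), with the fingertips ending just above it around (690,205). They closed over the caps without catching them. I'll open, go 14 mm lower and close again.

```bash
python3 -m crank '{"travel":[[0,0,0.3],[0,0,0.3],[0,0,0.3],[0,0,0.3],[0,0,0.3]],"turn":[[0,0,0],[0,0,0],[0,0,0],[0,0,0],[0,0,0]],"gripper":[0.3,0.3,0.3,0.3,0.3]}'
python3 -m crank '{"travel":[[0,0,-0.8],[0,0,-1.6],[0,0,-1.7],[0,0,-1.7],[0,0,-1.7]],"turn":[[0,0,0],[0,0,0],[0,0,0],[0,0,0],[0,0,0]],"gripper":[0.3,0.3,0.3,0.35,0.4]}'
python3 -m crank '{"travel":[[0,0,0],[0,0,0],[0,0,0],[0,0,0],[0,0,0]],"turn":[[0,0,0],[0,0,0],[0,0,0],[0,0,0],[0,0,0]],"gripper":[0.45,0.48,0.5,0.52,0.54]}' 25
python3 - <<'E'
from workcell import bot
import cv2
f=bot.grab_frame("side");u,v=270,175
a=cv2.cvtColor(f["pixels"],cv2.COLOR_RGB2BGR)[v-35:v+35,u-45:u+45]
cv2.imwrite("pics/g2.png",cv2.resize(a,None,fx=8,fy=8,interpolation=cv2.INTER_CUBIC));s=bot.observe();print(s["position"],s["force"],s["grip_width"],s["finger_force"])
E
```

```text
clock: 4.7
position: [0.5318, -0.3806, 0.152]
tool_rot: [-3.141, 0.0, 0.231]
force: [0.2, -0.9, -0.2]
grip_width: 0.0596
finger_force: 0.0
clock: 5.2
position: [0.5319, -0.3807, 0.1352]
tool_rot: [3.141, 0.0, 0.231]
force: [0.0, 1.3, 0.5]
grip_width: 0.0514
finger_force: 0.0
clock: 5.7
position: [0.5318, -0.3809, 0.1353]
tool_rot: [3.141, -0.0, 0.23]
force: [-0.8, -1.8, 3.0]
grip_width: 0.0448
finger_force: 25.4
[ 0.53178823 -0.38085101  0.13525255] [-1.34528124 -1.19951482  2.95629091] 0.04486616226129758 25.43721914291382
```

View pics/g2.png

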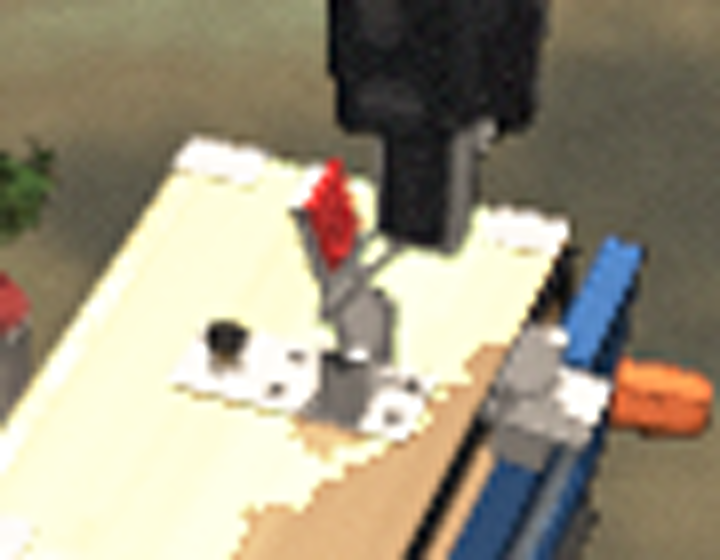

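The grip is good: 44.9 mm, 25 N, with the fingers over both caps near (415,235). Before lowering I'll check the keeper's position.

```bash
python3 - <<'E'
from h import *
T=lambda u:np.array(u)/6.6+[229.6,154.6]
S=lambda u:np.array(u)/5.4+[204.6,144.6]
c=(.55418,-.37613,.2308)
for n,px,pz in(("ledge front top",-.061,.101),("lip front top",-.0485,.112),("lip back/post",-.040,.112),("ledge back",-.035,.101)):
  q=c2w(c,[[px,.012,pz],[px,-.012,pz]])
  print(n,((proj("top",q)-[229.6,154.6])*6.6).round().tolist(),((proj("side",q)-[204.6,144.6])*5.4).round().tolist())
# finger tip height now
p=np.array([.5318,-.3809,0]);a=.2308
for z in(.140,.146,.152,.158): print(z,[((proj("side",p+[-np.sin(a)*y+.011*s,np.cos(a)*y+.0025*s,z])[0]-[225,140])*8).round().tolist() for y in(.023,.036) for s in(1,-1)])
E
python3 -m crank '{"travel":[[-0.15,-0.04,-0.25],[-0.3,-0.07,-0.5],[-0.46,-0.11,-0.74],[-0.61,-0.14,-0.99],[-0.76,-0.18,-1.24]],"turn":[[0.92,-3.9,0],[1.84,-7.8,0],[2.76,-11.7,0],[3.68,-15.6,0],[4.6,-19.5,0]],"gripper":[0.54,0.54,0.54,0.54,0.54]}'
```

```text
ledge front top [[372.0, 543.0], [450.0, 525.0]] [[505.0, 266.0], [524.0, 226.0]]
lip front top [[364.0, 497.0], [443.0, 479.0]] [[473.0, 234.0], [493.0, 194.0]]
lip back/post [[357.0, 470.0], [436.0, 451.0]] [[449.0, 228.0], [470.0, 188.0]]
ledge back [[351.0, 459.0], [429.0, 441.0]] [[434.0, 249.0], [455.0, 209.0]]
0.14 [[376.0, 282.0], [470.0, 305.0], [358.0, 315.0], [452.0, 338.0]]
0.146 [[377.0, 262.0], [471.0, 284.0], [359.0, 295.0], [453.0, 318.0]]
0.152 [[378.0, 241.0], [472.0, 263.0], [359.0, 274.0], [454.0, 297.0]]
0.158 [[379.0, 220.0], [474.0, 242.0], [360.0, 253.0], [456.0, 276.0]]
clock: 6.25
position: [0.5248, -0.3825, 0.1231]
tool_rot: [3.141, -0.353, 0.231]
force: [3.5, -0.9, -0.2]
grip_width: 0.0448
finger_force: 26.1
```

```bash
python3 -m crank '{"travel":[[-0.3,-0.07,-0.4],[-0.6,-0.14,-0.8],[-0.9,-0.21,-1.2],[-1.2,-0.28,-1.6],[-1.46,-0.34,-2.0]],"turn":[[0,0,0],[0,0,0],[0,0,0],[0,0,0],[0,0,0]],"gripper":[0.54,0.54,0.54,0.54,0.54]}'
python3 - <<'E'
from workcell import bot
import cv2
f=bot.grab_frame("side");u,v=280,180
a=cv2.cvtColor(f["pixels"],cv2.COLOR_RGB2BGR)[v-35:v+35,u-45:u+45]
cv2.imwrite("pics/g3.png",cv2.resize(a,None,fx=8,fy=8,interpolation=cv2.INTER_CUBIC));s=bot.observe();print(s["position"],s["force"],s["grip_width"],s["finger_force"])
E
```

```text
clock: 6.75
position: [0.5102, -0.3857, 0.1024]
tool_rot: [3.141, -0.349, 0.232]
force: [2.9, -2.3, 2.3]
grip_width: 0.045
finger_force: 26.6
[ 0.50939654 -0.38581953  0.101756  ] [ 2.53005206 -3.53071273  1.61866369] 0.04518593410382601 26.63364350795746
```

View pics/g3.png

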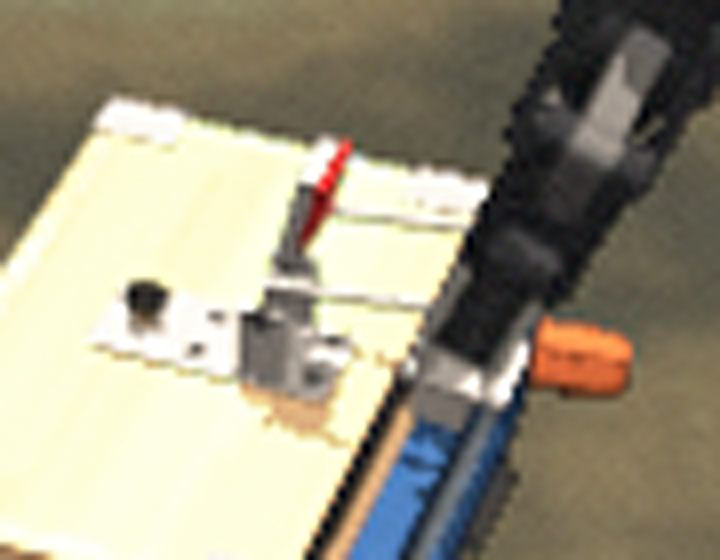

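Side view: the loop is roughly level and the fingers, near (480,320), hold the bar above and in front of the hook. The computed bar position is case x = -55, z = 127 mm. Next I lower it.

```bash
python3 -m crank '{"travel":[[0,0,-0.4],[0,0,-0.8],[0,0,-1.2],[0,0,-1.5],[0,0,-1.5]],"turn":[[0,0,0],[0,0,0],[0,0,0],[0,0,0],[0,0,0]],"gripper":[0.54,0.54,0.54,0.54,0.54]}'
python3 -m crank '{"travel":[[0,0,-0.1],[0,0,-0.2],[0,0,-0.3],[0,0,-0.4],[0,0,-0.5]],"turn":[[0,0,0],[0,0,0],[0,0,0],[0,0,0],[0,0,0]],"gripper":[0.54,0.54,0.54,0.54,0.54]}'
python3 -c "
from workcell import bot
s=bot.observe();print(s['position'],s['force'])"
```

```text
clock: 7.3
position: [0.5096, -0.3858, 0.0873]
tool_rot: [-3.141, -0.349, 0.23]
force: [-0.3, -2.7, 2.5]
grip_width: 0.0445
finger_force: 27.4
clock: 7.8
position: [0.5097, -0.3859, 0.0827]
tool_rot: [-3.141, -0.35, 0.231]
force: [0.7, -3.3, 2.9]
grip_width: 0.0448
finger_force: 27.5
[ 0.50968563 -0.38586265  0.08266239] [ 0.70665514 -3.29748602  2.86169418]
```

```bash
python3 -m crank '{"travel":[[0,0,-0.05],[0,0,-0.1],[0,0,-0.15],[0,0,-0.2],[0,0,-0.2]],"turn":[[0,0,0],[0,0,0],[0,0,0],[0,0,0],[0,0,0]],"gripper":[0.54,0.54,0.54,0.54,0.54]}'
python3 -m crank '{"travel":[[0,0,-0.03],[0,0,-0.06],[0,0,-0.08],[0,0,-0.1],[0,0,-0.1]],"turn":[[0,0,0],[0,0,0],[0,0,0],[0,0,0],[0,0,0]],"gripper":[0.54,0.54,0.54,0.54,0.54]}'
python3 -m crank '{"travel":[[0,0,-0.03],[0,0,-0.06],[0,0,-0.08],[0,0,-0.1],[0,0,-0.1]],"turn":[[0,0,0],[0,0,0],[0,0,0],[0,0,0],[0,0,0]],"gripper":[0.54,0.54,0.54,0.54,0.54]}'
```

```text
clock: 8.3
position: [0.5096, -0.3858, 0.0806]
tool_rot: [-3.141, -0.35, 0.231]
force: [-0.4, -2.7, 2.1]
grip_width: 0.0446
finger_force: 27.5
clock: 8.8
position: [0.5097, -0.3859, 0.0797]
tool_rot: [-3.141, -0.35, 0.23]
force: [1.5, -2.2, 2.6]
grip_width: 0.0447
finger_force: 27.5
clock: 9.3
position: [0.5096, -0.3859, 0.0787]
tool_rot: [-3.141, -0.35, 0.23]
force: [1.3, -2.7, 1.6]
grip_width: 0.0444
finger_force: 27.6
```

```bash
python3 -m crank '{"travel":[[0,0,-0.03],[0,0,-0.06],[0,0,-0.08],[0,0,-0.1],[0,0,-0.1]],"turn":[[0,0,0],[0,0,0],[0,0,0],[0,0,0],[0,0,0]],"gripper":[0.54,0.54,0.54,0.54,0.54]}'
python3 -m crank '{"travel":[[0,0,-0.02],[0,0,-0.03],[0,0,-0.05],[0,0,-0.05],[0,0,-0.05]],"turn":[[0,0,0],[0,0,0],[0,0,0],[0,0,0],[0,0,0]],"gripper":[0.54,0.54,0.54,0.54,0.54]}'
```

```text
clock: 9.8
position: [0.5096, -0.3858, 0.0777]
tool_rot: [-3.141, -0.35, 0.231]
force: [0.2, -3.0, 2.1]
grip_width: 0.0447
finger_force: 27.6
clock: 10.3
position: [0.5096, -0.3859, 0.0772]
tool_rot: [-3.141, -0.35, 0.23]
force: [0.6, -3.1, 2.8]
grip_width: 0.0447
finger_force: 27.6
```

```bash
python3 -m crank '{"travel":[[0,0,-0.02],[0,0,-0.03],[0,0,-0.05],[0,0,-0.06],[0,0,-0.06]],"turn":[[0,0,0],[0,0,0],[0,0,0],[0,0,0],[0,0,0]],"gripper":[0.54,0.54,0.54,0.54,0.54]}'
python3 -m crank '{"travel":[[0,0,-0.02],[0,0,-0.03],[0,0,-0.05],[0,0,-0.06],[0,0,-0.06]],"turn":[[0,0,0],[0,0,0],[0,0,0],[0,0,0],[0,0,0]],"gripper":[0.54,0.54,0.54,0.54,0.54]}'
```

```text
clock: 10.8
position: [0.5097, -0.3858, 0.0766]
tool_rot: [-3.141, -0.35, 0.231]
force: [0.5, -2.8, 2.6]
grip_width: 0.0448
finger_force: 27.6
clock: 11.3
position: [0.5096, -0.3859, 0.076]
tool_rot: [-3.141, -0.35, 0.23]
force: [0.4, -3.3, 2.1]
grip_width: 0.0448
finger_force: 27.6
```

```bash
python3 -m crank '{"travel":[[0,0,-0.02],[0,0,-0.03],[0,0,-0.05],[0,0,-0.06],[0,0,-0.06]],"turn":[[0,0,0],[0,0,0],[0,0,0],[0,0,0],[0,0,0]],"gripper":[0.54,0.54,0.54,0.54,0.54]}'
python3 -m crank '{"travel":[[0,0,-0.02],[0,0,-0.03],[0,0,-0.05],[0,0,-0.06],[0,0,-0.06]],"turn":[[0,0,0],[0,0,0],[0,0,0],[0,0,0],[0,0,0]],"gripper":[0.54,0.54,0.54,0.54,0.54]}'
python3 - <<'E'
from workcell import bot
import cv2
o=[]
for n,(u,v) in(("side",(280,180)),("top",(290,215))):
    f=bot.grab_frame(n);a=cv2.cvtColor(f["pixels"],cv2.COLOR_RGB2BGR)[v-35:v+35,u-30:u+30]
    o.append(cv2.resize(a,None,fx=6.6,fy=6.6,interpolation=cv2.INTER_CUBIC))
cv2.imwrite("pics/g4.png",cv2.hconcat(o));s=bot.observe();print(s["position"],s["force"])
E
```

```text
clock: 11.8
position: [0.5097, -0.3859, 0.0754]
tool_rot: [-3.141, -0.35, 0.23]
force: [1.2, -3.0, 3.2]
grip_width: 0.0448
finger_force: 27.6
clock: 12.3
position: [0.5096, -0.3858, 0.0748]
tool_rot: [-3.141, -0.35, 0.231]
force: [0.1, -2.0, 3.7]
grip_width: 0.045
finger_force: 27.7
[ 0.50961867 -0.38577859  0.07476699] [ 1.87261005 -2.29665324  4.24551425]
```

View pics/g4.png

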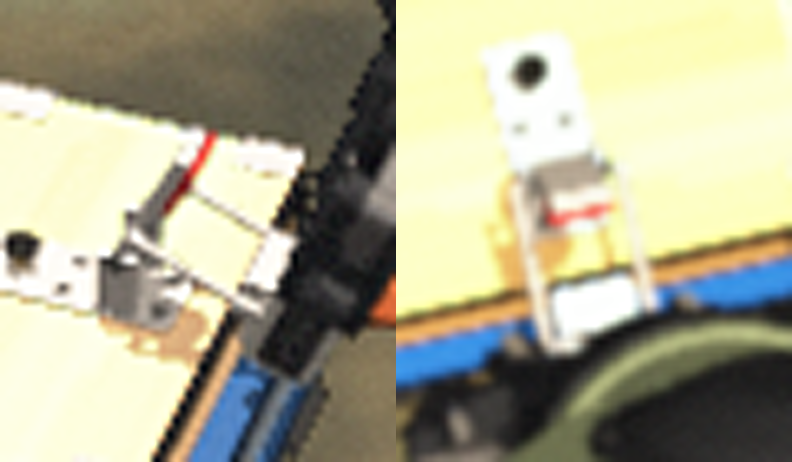

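The top view shows the loop's two wires straddling the hook, with the bar just in front of its lip at about (570,345). Fz is starting to rise, so I'll take one more step to confirm the ledge.

```bash
python3 -m crank '{"travel":[[0,0,-0.02],[0,0,-0.03],[0,0,-0.05],[0,0,-0.06],[0,0,-0.06]],"turn":[[0,0,0],[0,0,0],[0,0,0],[0,0,0],[0,0,0]],"gripper":[0.54,0.54,0.54,0.54,0.54]}'
python3 -c "
from workcell import bot
s=bot.observe();print(s['position'],s['force'])"
```

```text
clock: 12.9
position: [0.5097, -0.3859, 0.0745]
tool_rot: [-3.141, -0.35, 0.23]
force: [-1.2, -1.1, 8.8]
grip_width: 0.0445
finger_force: 28.2
[ 0.50967511 -0.38586896  0.07446922] [-1.23081019 -1.10265389  8.81297748]
```

```bash
python3 -m crank '{"travel":[[0,0,0.1],[0,0,0.22],[0.2,0.05,0.24],[0.4,0.09,0.26],[0.6,0.14,0.27]],"turn":[[0,0,0],[0,0,0],[0,0,0],[0,0,0],[0,0,0]],"gripper":[0.54,0.54,0.54,0.54,0.54]}'
python3 -m crank '{"travel":[[0.05,0.01,0],[0.1,0.02,0.01],[0.15,0.03,0.01],[0.2,0.04,0.02],[0.2,0.04,0.02]],"turn":[[0,0,0],[0,0,0],[0,0,0],[0,0,0],[0,0,0]],"gripper":[0.54,0.54,0.54,0.54,0.54]}'
python3 -c "
from workcell import bot
s=bot.observe();print(s['position'],s['force'])"
```

```text
clock: 13.4
position: [0.5156, -0.3844, 0.0767]
tool_rot: [-3.141, -0.349, 0.23]
force: [-2.4, -3.8, 0.8]
grip_width: 0.045
finger_force: 27.7
clock: 13.9
position: [0.5176, -0.384, 0.077]
tool_rot: [-3.141, -0.35, 0.23]
force: [-1.3, -4.1, 1.2]
grip_width: 0.0445
finger_force: 27.6
[ 0.51756775 -0.38403249  0.07704454] [-1.34513339 -4.07837151  1.24770631]
```

```bash
python3 -m crank '{"travel":[[0.05,0.01,0],[0.1,0.02,0.01],[0.15,0.03,0.01],[0.2,0.04,0.02],[0.2,0.04,0.02]],"turn":[[0,0,0],[0,0,0],[0,0,0],[0,0,0],[0,0,0]],"gripper":[0.54,0.54,0.54,0.54,0.54]}'
python3 -m crank '{"travel":[[0.03,0.01,0],[0.06,0.01,0],[0.1,0.02,0.01],[0.1,0.02,0.01],[0.1,0.02,0.01]],"turn":[[0,0,0],[0,0,0],[0,0,0],[0,0,0],[0,0,0]],"gripper":[0.54,0.54,0.54,0.54,0.54]}'
python3 -c "
from workcell import bot
s=bot.observe();print(s['position'],s['force'])"
```

```text
clock: 14.4
position: [0.5186, -0.3838, 0.077]
tool_rot: [-3.141, -0.348, 0.23]
force: [-8.2, -3.9, 3.0]
grip_width: 0.0451
finger_force: 27.9
clock: 14.9
position: [0.5191, -0.3837, 0.077]
tool_rot: [-3.14, -0.348, 0.23]
force: [-11.7, -3.7, 3.6]
grip_width: 0.0452
finger_force: 28.1
[ 0.51909867 -0.38373001  0.07695674] [-11.72403535  -3.70061791   3.56577267]
```

```bash
python3 -m crank '{"travel":[[-0.1,-0.02,0],[-0.15,-0.03,0.05],[-0.15,-0.03,0.1],[-0.15,-0.03,0.15],[-0.15,-0.03,0.15]],"turn":[[0,0,0],[0,0,0],[0,0,0],[0,0,0],[0,0,0]],"gripper":[0.54,0.54,0.54,0.54,0.54]}'
python3 -m crank '{"travel":[[0,0,0.03],[0,0,0.06],[0,0,0.1],[0,0,0.1],[0,0,0.1]],"turn":[[0,0,0],[0,0,0],[0,0,0],[0,0,0],[0,0,0]],"gripper":[0.54,0.54,0.54,0.54,0.54]}'
python3 -c "
from workcell import bot
s=bot.observe();print(s['position'],s['force'])"
```

```text
clock: 15.4
position: [0.5183, -0.3839, 0.0784]
tool_rot: [-3.141, -0.348, 0.23]
force: [-6.2, -4.4, -0.2]
grip_width: 0.0449
finger_force: 27.6
clock: 15.9
position: [0.5181, -0.3839, 0.0793]
tool_rot: [-3.141, -0.348, 0.23]
force: [-6.7, -4.6, -3.1]
grip_width: 0.0448
finger_force: 27.5
[ 0.51809856 -0.38390858  0.07928175] [-6.65043008 -4.62972286 -3.13417766]
```

```bash
python3 -m crank '{"travel":[[0,0,0.03],[0,0,0.06],[0,0,0.07],[0,0,0.07],[0,0,0.07]],"turn":[[0,0,0],[0,0,0],[0,0,0],[0,0,0],[0,0,0]],"gripper":[0.54,0.54,0.54,0.54,0.54]}'
python3 -c "
from workcell import bot
s=bot.observe();print(s['position'],s['force'])"
```

```text
clock: 16.4
position: [0.518, -0.3839, 0.0798]
tool_rot: [-3.14, -0.348, 0.23]
force: [-4.4, -6.7, -5.7]
grip_width: 0.0448
finger_force: 27.3
[ 0.51804304 -0.38387228  0.07975801] [-4.35259293 -6.68358974 -5.68165579]
```

```bash
python3 -m crank '{"travel":[[-0.03,-0.01,-0.06],[-0.05,-0.01,-0.12],[-0.05,-0.01,-0.18],[-0.05,-0.01,-0.22],[-0.05,-0.01,-0.22]],"turn":[[0,0,0],[0,0,0],[0,0,0],[0,0,0],[0,0,0]],"gripper":[0.54,0.54,0.54,0.54,0.54]}'
python3 -m crank '{"travel":[[0,0,0],[0,0,0],[0,0,0],[0,0,0],[0,0,0]],"turn":[[0,0,0],[0,0,0],[0,0,0],[0,0,0],[0,0,0]],"gripper":[0.5,0.45,0.38,0.3,0.3]}'
python3 -m crank '{"travel":[[-0.4,-0.1,1],[-1,-0.25,3],[-2,-0.5,6],[-3,-0.7,9],[-3,-0.7,9]],"turn":[[0,0,0],[0,0,0],[0,0,0],[0,0,0],[0,0,0]],"gripper":[0.3,0.3,0.3,0.3,0.3]}'
python3 - <<'E'
from workcell import bot
import cv2
o=[]
for n,(u,v) in(("side",(275,180)),("top",(285,215))):
    f=bot.grab_frame(n);a=cv2.cvtColor(f["pixels"],cv2.COLOR_RGB2BGR)[v-35:v+35,u-30:u+30]
    cv2.imwrite(f"pics/full5{n}.png",cv2.cvtColor(f["pixels"],cv2.COLOR_RGB2BGR))
    o.append(cv2.resize(a,None,fx=6.6,fy=6.6,interpolation=cv2.INTER_CUBIC))
cv2.imwrite("pics/g5.png",cv2.hconcat(o));s=bot.observe();print(s["position"],s["force"],s["qpos"].round(2))
E
```

```text
clock: 16.9
position: [0.5183, -0.3839, 0.0784]
tool_rot: [-3.141, -0.349, 0.23]
force: [-4.2, -3.1, 2.8]
grip_width: 0.0449
finger_force: 27.9
clock: 17.4
position: [0.5188, -0.3835, 0.0783]
tool_rot: [-3.141, -0.35, 0.231]
force: [-0.6, 0.1, 0.3]
grip_width: 0.0599
finger_force: 0.0
clock: 17.9
position: [0.4883, -0.393, 0.1729]
tool_rot: [3.137, -0.353, 0.23]
force: [0.3, -0.1, -0.4]
grip_width: 0.06
finger_force: 0.0
[ 0.48873076 -0.39101673  0.16944478] [ 0.05014798  0.33849307 -0.54686819] [ 0.45  0.53  0.4   1.85 -0.76  0.75  0.  ]
```

View pics/g5.png

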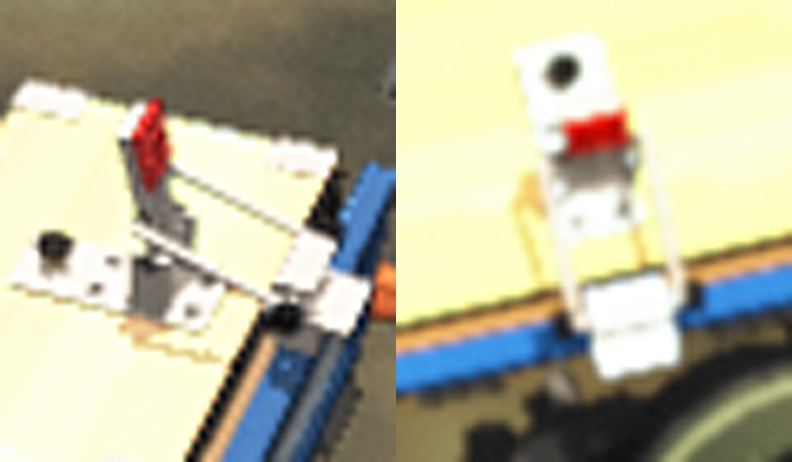

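The side view shows the bar caught under the lip, with the near cap at (285,318) and the ledge in front of it. The lever stands at about 1.3 rad with its pad at (152,145). Next I close the fingers and tilt to 50° so the tip can push the pad.

```bash
python3 -m crank '{"travel":[[0,0,0],[0,0,0],[0,0,0],[0,0,0],[0,0,0]],"turn":[[1.4,-5.8,0],[2.8,-11.7,0],[4.1,-17.5,0],[5.5,-23.3,0],[6.9,-29.2,0]],"gripper":[1,1,1,1,1]}'
python3 -m crank '{"travel":[[0,0,0],[0,0,0],[0,0,0],[0,0,0],[0,0,0]],"turn":[[0,0,0],[0,0,0],[0,0,0],[0,0,0],[0,0,0]],"gripper":[1,1,1,1,1]}'
python3 -c "
from workcell import bot
s=bot.observe();print(s['position'],s['tool_rot'],s['force'],s['qpos'].round(2))"
```

```text
clock: 18.5
position: [0.4871, -0.3889, 0.1596]
tool_rot: [-3.126, -0.771, 0.224]
force: [-0.2, -0.2, -1.0]
grip_width: -0.0001
finger_force: 0.0
clock: 19.0
position: [0.4885, -0.3883, 0.1604]
tool_rot: [-3.129, -0.768, 0.229]
force: [-0.2, 0.7, -0.4]
grip_width: 0.0002
finger_force: 0.0
[ 0.48847537 -0.3883235   0.16038462] [-3.12854665 -0.76800711  0.22852172] [-0.18096339  0.72902936 -0.39634947] [ 1.06  0.57 -0.16  2.   -1.24  0.65  0.66]
```

```bash
python3 -m crank '{"travel":[[1,0.2,0],[2,0.5,0],[2,0.5,0],[2,0.5,0],[2,0.5,0]],"turn":[[-1,4,0],[-2,8,0],[-2.75,11.7,0],[-2.75,11.7,0],[-2.75,11.7,0]],"gripper":[1,1,1,1,1]}'
python3 -c "
from workcell import bot
s=bot.observe();print(s['position'],s['tool_rot'],s['force'],s['qpos'].round(2))"
```

```text
clock: 19.5
position: [0.5079, -0.3834, 0.1602]
tool_rot: [-3.129, -0.56, 0.228]
force: [1.0, 0.4, -0.2]
grip_width: 0.0003
finger_force: 0.0
[ 0.50794496 -0.38342055  0.16016858] [-3.12931381 -0.56016514  0.2284278 ] [ 0.96376235  0.43604433 -0.23140024] [ 0.8   0.53  0.02  1.91 -0.94  0.62  0.24]
```

```bash
python3 -m crank '{"travel":[[0.8,0.1,-0.5],[1.6,0.2,-1],[2.4,0.28,-1.5],[2.97,0.34,-1.7],[2.97,0.34,-1.7]],"turn":[[0,0,0],[0,0,0],[0,0,0],[0,0,0],[0,0,0]],"gripper":[1,1,1,1,1]}'
python3 -m crank '{"travel":[[0.2,0.05,0],[0.4,0.09,0],[0.6,0.14,0],[0.8,0.18,0],[0.8,0.18,0]],"turn":[[0,0,0],[0,0,0],[0,0,0],[0,0,0],[0,0,0]],"gripper":[1,1,1,1,1]}'
python3 -c "
from workcell import bot
s=bot.observe();print(s['position'],s['tool_rot'],s['force'],s['qpos'].round(2))"
```

```text
clock: 20.0
position: [0.5378, -0.3804, 0.1424]
tool_rot: [-3.128, -0.559, 0.226]
force: [-0.2, 0.2, 0.6]
grip_width: 0.0001
finger_force: 0.0
clock: 20.5
position: [0.5455, -0.3789, 0.1433]
tool_rot: [-3.129, -0.559, 0.227]
force: [-0.1, 0.2, 0.5]
grip_width: 0.0004
finger_force: 0.0
[ 0.54545241 -0.37893455  0.1432502 ] [-3.12890758 -0.55904035  0.22652135] [-0.12990977  0.15516182  0.49390967] [ 0.75  0.58  0.    1.87 -0.95  0.58  0.2 ]
```

```bash
python3 -m crank '{"travel":[[0.1,0.02,0],[0.2,0.05,0],[0.3,0.07,0],[0.4,0.09,0],[0.4,0.09,0]],"turn":[[0,0,0],[0,0,0],[0,0,0],[0,0,0],[0,0,0]],"gripper":[1,1,1,1,1]}'
python3 -m crank '{"travel":[[0.05,0.01,0],[0.1,0.02,0],[0.15,0.03,0],[0.2,0.05,0],[0.2,0.05,0]],"turn":[[0,0,0],[0,0,0],[0,0,0],[0,0,0],[0,0,0]],"gripper":[1,1,1,1,1]}'
python3 -m crank '{"travel":[[0.05,0.01,0],[0.1,0.02,0],[0.15,0.03,0],[0.2,0.05,0],[0.2,0.05,0]],"turn":[[0,0,0],[0,0,0],[0,0,0],[0,0,0],[0,0,0]],"gripper":[1,1,1,1,1]}'
```

```text
clock: 21.0
position: [0.5493, -0.3781, 0.1431]
tool_rot: [-3.129, -0.559, 0.226]
force: [-0.2, 0.8, 0.5]
grip_width: 0.0
finger_force: 0.0
clock: 21.5
position: [0.5513, -0.3776, 0.1432]
tool_rot: [-3.129, -0.559, 0.226]
force: [-0.3, 0.2, -0.3]
grip_width: -0.0004
finger_force: 0.0
clock: 22.0
position: [0.5533, -0.3771, 0.1431]
tool_rot: [-3.129, -0.559, 0.226]
force: [0.5, -0.0, 0.1]
grip_width: 0.0001
finger_force: 0.0
```

```bash
python3 -m crank '{"travel":[[0.05,0.01,0],[0.1,0.02,0],[0.15,0.03,0],[0.2,0.05,0],[0.2,0.05,0]],"turn":[[0,0,0],[0,0,0],[0,0,0],[0,0,0],[0,0,0]],"gripper":[1,1,1,1,1]}'
python3 -m crank '{"travel":[[0.05,0.01,0],[0.1,0.02,0],[0.15,0.03,0],[0.2,0.05,0],[0.2,0.05,0]],"turn":[[0,0,0],[0,0,0],[0,0,0],[0,0,0],[0,0,0]],"gripper":[1,1,1,1,1]}'
python3 - <<'E'
from workcell import bot
import cv2
o=[]
for n,(u,v) in(("side",(275,172)),("top",(285,200))):
    f=bot.grab_frame(n);a=cv2.cvtColor(f["pixels"],cv2.COLOR_RGB2BGR)[v-35:v+35,u-30:u+30]
    o.append(cv2.resize(a,None,fx=6.6,fy=6.6,interpolation=cv2.INTER_CUBIC))
cv2.imwrite("pics/g6.png",cv2.hconcat(o));s=bot.observe();print(s["position"],s["force"])
E
```

```text
clock: 22.5
position: [0.5553, -0.3766, 0.1431]
tool_rot: [-3.129, -0.559, 0.226]
force: [-0.6, -0.2, 0.7]
grip_width: 0.0
finger_force: 0.0
clock: 23.0
position: [0.5573, -0.3761, 0.1431]
tool_rot: [-3.129, -0.559, 0.226]
force: [0.3, 0.1, 0.2]
grip_width: 0.0001
finger_force: 0.0
[ 0.55722138 -0.37617455  0.14313809] [-0.21527112 -0.52975815 -0.21129149]
```

View pics/g6.png

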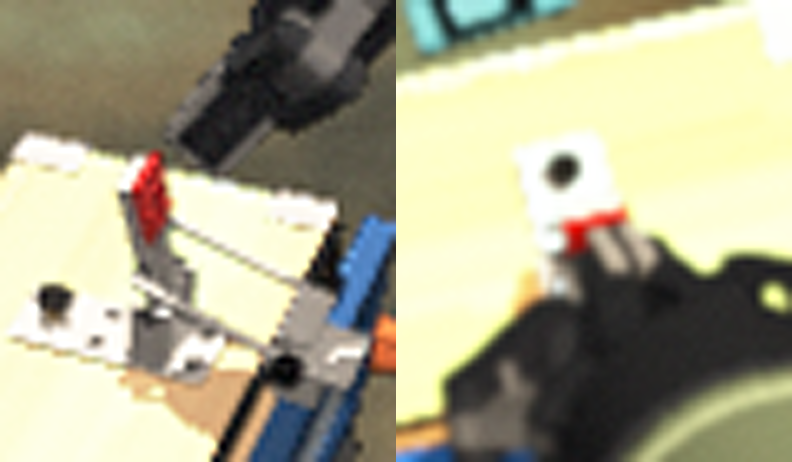

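Side view: the shut fingertip runs from (165,135) to (215,165), while the pad centre is at (152,195). The tip is still above and in front of the pad. In the top view the tip ends near (610,230). I'll triangulate the true tip.

Run:
```python
from h import *
p=np.array([.5572,-.3762,.1431]);a=.2285;t=.559
tz=np.array([np.sin(t)*np.cos(a),np.sin(t)*np.sin(a),-np.cos(t)]);tx=np.array([np.cos(t)*np.cos(a),np.cos(t)*np.sin(a),np.sin(t)]);ty=np.array([-np.sin(a),np.cos(a),0])
S=lambda q:((proj("side",q)-[245,137])*6.6).round().tolist()
T=lambda q:((proj("top",q)-[255,165])*6.6+[396,0]).round().tolist()
for off in(0,.01,.02):
  for y in(-.014,0,.014):
    q=np.array([p-tz*off+ty*y+tx*.011*k for k in(-1,0,1)]);print(off,y,"side",S(q),"top",T(q))
c=(.55418,-.37613,.2308)
for th in(1.1,1.2,1.3,1.4):
  cs,sn=np.cos(th),np.sin(th)
  q=c2w(c,[[s*cs-.0055*sn,y,.108+s*sn+.0055*cs] for s in(.022,.042) for y in(-.01,.01)]);print(th,"pad",S(q),T(q))
```

```text
0 -0.014 side [[204.0, 180.0], [175.0, 157.0], [145.0, 133.0]] top [[652.0, 256.0], [646.0, 221.0], [640.0, 186.0]]
0 0 side [[189.0, 207.0], [158.0, 184.0], [128.0, 160.0]] top [[605.0, 266.0], [599.0, 232.0], [592.0, 196.0]]
0 0.014 side [[172.0, 235.0], [142.0, 212.0], [111.0, 188.0]] top [[558.0, 277.0], [551.0, 242.0], [545.0, 207.0]]
0.01 -0.014 side [[223.0, 160.0], [193.0, 137.0], [163.0, 113.0]] top [[659.0, 268.0], [652.0, 233.0], [646.0, 197.0]]
0.01 0 side [[207.0, 188.0], [177.0, 164.0], [146.0, 140.0]] top [[611.0, 278.0], [605.0, 243.0], [598.0, 208.0]]
0.01 0.014 side [[191.0, 216.0], [160.0, 192.0], [130.0, 168.0]] top [[564.0, 289.0], [557.0, 254.0], [550.0, 219.0]]
0.02 -0.014 side [[242.0, 140.0], [212.0, 117.0], [181.0, 93.0]] top [[665.0, 280.0], [659.0, 244.0], [653.0, 209.0]]
0.02 0 side [[226.0, 168.0], [196.0, 144.0], [165.0, 120.0]] top [[618.0, 291.0], [611.0, 255.0], [604.0, 220.0]]
0.02 0.014 side [[210.0, 196.0], [179.0, 171.0], [148.0, 147.0]] top [[570.0, 302.0], [563.0, 266.0], [556.0, 231.0]]
1.1 pad [[161.0, 200.0], [138.0, 240.0], [133.0, 144.0], [109.0, 183.0]] [[625.0, 226.0], [559.0, 242.0], [622.0, 184.0], [554.0, 199.0]]
1.2 pad [[168.0, 201.0], [145.0, 240.0], [146.0, 143.0], [122.0, 182.0]] [[627.0, 233.0], [560.0, 249.0], [625.0, 196.0], [558.0, 212.0]]
1.3 pad [[175.0, 202.0], [152.0, 242.0], [160.0, 144.0], [136.0, 183.0]] [[629.0, 241.0], [562.0, 256.0], [629.0, 210.0], [561.0, 225.0]]
1.4 pad [[183.0, 204.0], [160.0, 244.0], [174.0, 146.0], [151.0, 186.0]] [[631.0, 248.0], [564.0, 263.0], [633.0, 223.0], [565.0, 239.0]]
```

```bash
python3 -m crank '{"travel":[[-0.4,-0.09,0],[-0.78,-0.18,0],[-0.78,-0.18,-0.5],[-0.78,-0.18,-1],[-0.78,-0.18,-1.52]],"turn":[[0,0,0],[0,0,0],[0,0,0],[0,0,0],[0,0,0]],"gripper":[1,1,1,1,1]}'
python3 -m crank '{"travel":[[0.15,0.04,0],[0.3,0.08,0],[0.5,0.12,0],[0.7,0.16,0],[0.7,0.16,0]],"turn":[[0,0,0],[0,0,0],[0,0,0],[0,0,0],[0,0,0]],"gripper":[1,1,1,1,1]}'
python3 -m crank '{"travel":[[0.05,0.01,0],[0.1,0.02,0],[0.15,0.03,0],[0.2,0.05,0],[0.2,0.05,0]],"turn":[[0,0,0],[0,0,0],[0,0,0],[0,0,0],[0,0,0]],"gripper":[1,1,1,1,1]}'
python3 -m crank '{"travel":[[0.05,0.01,0],[0.1,0.02,0],[0.15,0.03,0],[0.2,0.05,0],[0.2,0.05,0]],"turn":[[0,0,0],[0,0,0],[0,0,0],[0,0,0],[0,0,0]],"gripper":[1,1,1,1,1]}'
```

```text
clock: 23.6
position: [0.5494, -0.3779, 0.1273]
tool_rot: [-3.128, -0.559, 0.226]
force: [0.1, -0.7, -0.2]
grip_width: -0.0001
finger_force: 0.0
clock: 24.1
position: [0.5568, -0.3762, 0.1281]
tool_rot: [-3.129, -0.559, 0.227]
force: [-1.2, 0.1, -0.2]
grip_width: 0.0001
finger_force: 0.0
clock: 24.6
position: [0.5585, -0.3758, 0.1279]
tool_rot: [-3.129, -0.559, 0.226]
force: [0.5, 0.1, -0.0]
grip_width: 0.0001
finger_force: 0.0
clock: 25.1
position: [0.5605, -0.3753, 0.1279]
tool_rot: [-3.129, -0.559, 0.226]
force: [-0.4, 0.1, 0.5]
grip_width: 0.0001
finger_force: 0.0
```

```bash
python3 -m crank '{"travel":[[0.05,0.01,0],[0.1,0.02,0],[0.15,0.03,0],[0.2,0.05,0],[0.2,0.05,0]],"turn":[[0,0,0],[0,0,0],[0,0,0],[0,0,0],[0,0,0]],"gripper":[1,1,1,1,1]}'
python3 -m crank '{"travel":[[0.05,0.01,0],[0.1,0.02,0],[0.15,0.03,0],[0.2,0.05,0],[0.2,0.05,0]],"turn":[[0,0,0],[0,0,0],[0,0,0],[0,0,0],[0,0,0]],"gripper":[1,1,1,1,1]}'
cat > red.py <<'E'
from workcell import bot
from h import *
import cv2
c=(.55418,-.37613,.2308)
for n,(u,v) in(("side",(275,178)),("top",(285,200))):
    a=bot.grab_frame(n)["pixels"][v-35:v+35,u-35:u+35].astype(int)
    m=(a[...,0]>110)&(a[...,1]<70)&(a[...,2]<70);y,x=np.nonzero(m)
    print(n,m.sum(),(x.mean()+u-35).round(1) if m.any() else"",(y.mean()+v-35).round(1) if m.any() else"")
    print([(th,proj(n,c2w(c,[[.032*np.cos(th)-.0055*np.sin(th),0,.108+.032*np.sin(th)+.0055*np.cos(th)]]))[0].round(1).tolist()) for th in(1.3,1.1,.9,.6,.3,0,-.2)])
s=bot.observe();print(s["position"],s["tool_rot"],s["force"])
E
python3 red.py
```

```text
clock: 25.6
position: [0.5624, -0.3748, 0.1279]
tool_rot: [-3.129, -0.559, 0.226]
force: [-0.1, -0.1, 0.2]
grip_width: -0.0003
finger_force: 0.0
clock: 26.1
position: [0.5643, -0.3745, 0.1278]
tool_rot: [-3.129, -0.559, 0.226]
force: [-1.5, -1.1, -0.8]
grip_width: -0.0002
finger_force: 0.8
side 36 271.8 171.7
[(1.3, [268.7, 166.2]), (1.1, [265.5, 166.0]), (0.9, [262.5, 166.4]), (0.6, [258.6, 168.0]), (0.3, [255.8, 170.6]), (0, [254.3, 174.0]), (-0.2, [254.0, 176.6])]
top 4 281.5 199.5
[(1.3, [285.2, 200.3]), (1.1, [284.4, 197.3]), (0.9, [283.6, 194.6]), (0.6, [282.5, 191.4]), (0.3, [281.6, 189.6]), (0, [281.0, 189.2]), (-0.2, [280.8, 189.7])]
[ 0.56427253 -0.37444844  0.12783253] [-3.12875552 -0.55868115  0.22600449] [-1.7797494  -0.84176133 -1.32547342]
```

```bash
python3 -m crank '{"travel":[[-0.3,-0.07,0],[-0.3,-0.07,-0.3],[-0.2,-0.05,-0.3],[-0.1,-0.02,-0.3],[0,0,-0.3]],"turn":[[0,0,0],[0,0,0],[0,0,0],[0,0,0],[0,0,0]],"gripper":[1,1,1,1,1]}'
python3 -m crank '{"travel":[[0.05,0.01,-0.01],[0.1,0.02,-0.02],[0.15,0.03,-0.03],[0.2,0.05,-0.04],[0.2,0.05,-0.04]],"turn":[[0,0,0],[0,0,0],[0,0,0],[0,0,0],[0,0,0]],"gripper":[1,1,1,1,1]}'
python3 -m crank '{"travel":[[0.05,0.01,-0.01],[0.1,0.02,-0.02],[0.15,0.03,-0.03],[0.2,0.05,-0.04],[0.2,0.05,-0.04]],"turn":[[0,0,0],[0,0,0],[0,0,0],[0,0,0],[0,0,0]],"gripper":[1,1,1,1,1]}'
```

```text
clock: 26.7
position: [0.5642, -0.3744, 0.1247]
tool_rot: [-3.129, -0.558, 0.226]
force: [-3.0, -1.2, -0.9]
grip_width: 0.0001
finger_force: 1.3
clock: 27.2
position: [0.5664, -0.3739, 0.1245]
tool_rot: [-3.129, -0.559, 0.226]
force: [-3.9, -0.9, -1.6]
grip_width: -0.0
finger_force: 1.5
clock: 27.7
position: [0.5684, -0.3734, 0.1241]
tool_rot: [-3.129, -0.559, 0.226]
force: [-4.2, -1.0, -0.7]
grip_width: 0.0
finger_force: 1.8
```

```bash
python3 -m crank '{"travel":[[0.18,0.04,-0.05],[0.36,0.09,-0.1],[0.54,0.13,-0.17],[0.71,0.17,-0.24],[0.71,0.17,-0.24]],"turn":[[0,0,0],[0,0,0],[0,0,0],[0,0,0],[0,0,0]],"gripper":[1,1,1,1,1]}'
python3 -m crank '{"travel":[[0.17,0.04,-0.09],[0.33,0.08,-0.18],[0.49,0.11,-0.28],[0.64,0.15,-0.39],[0.64,0.15,-0.39]],"turn":[[0,0,0],[0,0,0],[0,0,0],[0,0,0],[0,0,0]],"gripper":[1,1,1,1,1]}'
python3 red.py
```

```text
clock: 28.2
position: [0.5754, -0.3718, 0.1216]
tool_rot: [-3.129, -0.559, 0.226]
force: [-5.6, -1.7, -0.2]
grip_width: 0.0001
finger_force: 2.2
clock: 28.7
position: [0.5818, -0.3704, 0.1177]
tool_rot: [-3.129, -0.559, 0.226]
force: [-6.7, -1.2, 0.9]
grip_width: -0.0002
finger_force: 2.5
side 28 263.7 172.3
[(1.3, [268.7, 166.2]), (1.1, [265.5, 166.0]), (0.9, [262.5, 166.4]), (0.6, [258.6, 168.0]), (0.3, [255.8, 170.6]), (0, [254.3, 174.0]), (-0.2, [254.0, 176.6])]
top 4 279.0 191.5
[(1.3, [285.2, 200.3]), (1.1, [284.4, 197.3]), (0.9, [283.6, 194.6]), (0.6, [282.5, 191.4]), (0.3, [281.6, 189.6]), (0, [281.0, 189.2]), (-0.2, [280.8, 189.7])]
[ 0.58183848 -0.37038108  0.1178998 ] [-3.12900171 -0.55886566  0.22603366] [-6.86660483 -0.94575922 -0.19757923]
```

```bash
python3 -m crank '{"travel":[[0.05,0.01,-0.09],[0.09,0.02,-0.18],[0.13,0.03,-0.27],[0.17,0.04,-0.35],[0.17,0.04,-0.35]],"turn":[[0,0,0],[0,0,0],[0,0,0],[0,0,0],[0,0,0]],"gripper":[1,1,1,1,1]}'
python3 -m crank '{"travel":[[0.04,0.01,-0.09],[0.07,0.02,-0.18],[0.1,0.03,-0.27],[0.13,0.03,-0.34],[0.13,0.03,-0.34]],"turn":[[-0.2,0.7,0],[-0.35,1.5,0],[-0.5,2.2,0],[-0.7,2.9,0],[-0.7,2.9,0]],"gripper":[1,1,1,1,1]}'
python3 red.py
```

```text
clock: 29.3
position: [0.5845, -0.3698, 0.1152]
tool_rot: [-3.13, -0.56, 0.227]
force: [-3.1, 0.3, 6.1]
grip_width: -0.0001
finger_force: 2.9
clock: 29.8
position: [0.5861, -0.3694, 0.1119]
tool_rot: [-3.131, -0.508, 0.228]
force: [-1.5, -0.2, 5.4]
grip_width: 0.0004
finger_force: 2.8
side 23 264.7 175.2
[(1.3, [268.7, 166.2]), (1.1, [265.5, 166.0]), (0.9, [262.5, 166.4]), (0.6, [258.6, 168.0]), (0.3, [255.8, 170.6]), (0, [254.3, 174.0]), (-0.2, [254.0, 176.6])]
top 4 278.5 189.5
[(1.3, [285.2, 200.3]), (1.1, [284.4, 197.3]), (0.9, [283.6, 194.6]), (0.6, [282.5, 191.4]), (0.3, [281.6, 189.6]), (0, [281.0, 189.2]), (-0.2, [280.8, 189.7])]
[ 0.58609569 -0.36940776  0.11196775] [-3.13061606 -0.50860021  0.22757887] [-0.69451815 -0.29086581  5.88961173]
```

```bash
python3 -m crank '{"travel":[[0,0,-0.08],[0,0,-0.16],[0,0,-0.25],[0,0,-0.33],[0,0,-0.33]],"turn":[[-0.3,1.4,0],[-0.65,2.8,0],[-1,4.2,0],[-1.3,5.6,0],[-1.3,5.6,0]],"gripper":[1,1,1,1,1]}'
python3 -m crank '{"travel":[[0,0,-0.08],[-0.01,0,-0.16],[-0.01,0,-0.25],[-0.02,0,-0.33],[-0.02,0,-0.33]],"turn":[[-0.3,1.4,0],[-0.65,2.8,0],[-1,4.2,0],[-1.3,5.6,0],[-1.3,5.6,0]],"gripper":[1,1,1,1,1]}'
python3 red.py
```

```text
clock: 30.4
position: [0.5862, -0.3692, 0.1084]
tool_rot: [-3.131, -0.407, 0.228]
force: [0.6, -0.3, 6.1]
grip_width: 0.0001
finger_force: 2.9
clock: 30.9
position: [0.5858, -0.3692, 0.1048]
tool_rot: [-3.131, -0.307, 0.228]
force: [0.6, -0.1, 4.8]
grip_width: -0.0002
finger_force: 2.3
side 25 262.2 176.3
[(1.3, [268.7, 166.2]), (1.1, [265.5, 166.0]), (0.9, [262.5, 166.4]), (0.6, [258.6, 168.0]), (0.3, [255.8, 170.6]), (0, [254.3, 174.0]), (-0.2, [254.0, 176.6])]
top 0  
[(1.3, [285.2, 200.3]), (1.1, [284.4, 197.3]), (0.9, [283.6, 194.6]), (0.6, [282.5, 191.4]), (0.3, [281.6, 189.6]), (0, [281.0, 189.2]), (-0.2, [280.8, 189.7])]
[ 0.58535282 -0.36924313  0.10465195] [-3.12993224 -0.30808064  0.22711587] [ 1.77089852 -0.347506    3.99270707]
```

Force follows the expected pattern. I continue down through over-centre in smaller steps.

```bash
python3 -m crank '{"travel":[[-0.01,0,-0.08],[-0.02,0,-0.16],[-0.03,-0.01,-0.25],[-0.04,-0.01,-0.33],[-0.04,-0.01,-0.33]],"turn":[[-0.3,1.4,0],[-0.65,2.8,0],[-1,4.2,0],[-1.3,5.6,0],[-1.3,5.6,0]],"gripper":[1,1,1,1,1]}'
python3 -m crank '{"travel":[[-0.02,0,-0.08],[-0.04,-0.01,-0.16],[-0.06,-0.01,-0.25],[-0.08,-0.02,-0.33],[-0.08,-0.02,-0.33]],"turn":[[-0.3,1.4,0],[-0.65,2.8,0],[-1,4.2,0],[-1.3,5.6,0],[-1.3,5.6,0]],"gripper":[1,1,1,1,1]}'
python3 red.py
```

```text
clock: 31.5
position: [0.5847, -0.3691, 0.1007]
tool_rot: [-3.13, -0.205, 0.228]
force: [0.0, -1.1, 3.9]
grip_width: -0.0
finger_force: 1.7
clock: 32.0
position: [0.5841, -0.3691, 0.0972]
tool_rot: [-3.13, -0.104, 0.228]
force: [0.7, -0.4, 1.4]
grip_width: -0.0
finger_force: 0.7
side 25 262.8 179.1
[(1.3, [268.7, 166.2]), (1.1, [265.5, 166.0]), (0.9, [262.5, 166.4]), (0.6, [258.6, 168.0]), (0.3, [255.8, 170.6]), (0, [254.3, 174.0]), (-0.2, [254.0, 176.6])]
top 0  
[(1.3, [285.2, 200.3]), (1.1, [284.4, 197.3]), (0.9, [283.6, 194.6]), (0.6, [282.5, 191.4]), (0.3, [281.6, 189.6]), (0, [281.0, 189.2]), (-0.2, [280.8, 189.7])]
[ 0.58366186 -0.3693857   0.0973942 ] [-3.12974875 -0.10531293  0.22725082] [-0.11844263 -0.3654823   0.23042846]
```

```bash
python3 -m crank '{"travel":[[0.02,0,-0.05],[0.03,0.01,-0.1],[0.05,0.01,-0.15],[0.06,0.01,-0.2],[0.06,0.01,-0.2]],"turn":[[-0.6,2.6,0],[-1.2,5.2,0],[-1.9,7.8,0],[-2.5,10.7,0],[-2.5,10.7,0]],"gripper":[1,1,1,1,1]}'
python3 -m crank '{"travel":[[0,0,-0.02],[0,0,-0.04],[0,0,-0.07],[0,0,-0.1],[0,0,-0.1]],"turn":[[0,0,0],[0,0,0],[0,0,0],[0,0,0],[0,0,0]],"gripper":[1,1,1,1,1]}'
python3 -m crank '{"travel":[[0,0,-0.02],[0,0,-0.04],[0,0,-0.07],[0,0,-0.1],[0,0,-0.1]],"turn":[[0,0,0],[0,0,0],[0,0,0],[0,0,0],[0,0,0]],"gripper":[1,1,1,1,1]}'
```

```text
clock: 32.6
position: [0.5852, -0.3685, 0.095]
tool_rot: [-3.13, 0.087, 0.229]
force: [0.3, 0.9, 0.5]
grip_width: -0.0001
finger_force: 0.3
clock: 33.1
position: [0.5839, -0.3699, 0.0949]
tool_rot: [-3.131, 0.086, 0.226]
force: [0.3, -0.4, -0.1]
grip_width: -0.0001
finger_force: 0.2
clock: 33.6
position: [0.5841, -0.3696, 0.0936]
tool_rot: [-3.13, 0.086, 0.227]
force: [0.6, -0.0, 0.1]
grip_width: -0.0002
finger_force: 0.0
```

```bash
for i in 1; do python3 -m crank '{"travel":[[0,0,-0.02],[0,0,-0.04],[0,0,-0.06],[0,0,-0.08],[0,0,-0.08]],"turn":[[0,0,0],[0,0,0],[0,0,0],[0,0,0],[0,0,0]],"gripper":[1,1,1,1,1]}'; done
python3 -m crank '{"travel":[[0,0,-0.02],[0,0,-0.04],[0,0,-0.06],[0,0,-0.08],[0,0,-0.08]],"turn":[[0,0,0],[0,0,0],[0,0,0],[0,0,0],[0,0,0]],"gripper":[1,1,1,1,1]}'
```

```text
clock: 34.1
position: [0.5841, -0.3697, 0.0929]
tool_rot: [-3.131, 0.086, 0.227]
force: [0.0, 0.3, -1.0]
grip_width: 0.0002
finger_force: 0.0
clock: 34.6
position: [0.5841, -0.3697, 0.0921]
tool_rot: [-3.131, 0.086, 0.227]
force: [0.6, -0.7, 0.4]
grip_width: 0.0002
finger_force: 0.0
```

```bash
python3 -m crank '{"travel":[[0,0,-0.02],[0,0,-0.04],[0,0,-0.06],[0,0,-0.06],[0,0,-0.06]],"turn":[[0,0,0],[0,0,0],[0,0,0],[0,0,0],[0,0,0]],"gripper":[1,1,1,1,1]}'
```

```text
clock: 35.1
position: [0.5841, -0.3697, 0.0915]
tool_rot: [-3.131, 0.086, 0.227]
force: [-0.3, -0.1, -0.0]
grip_width: -0.0
finger_force: 0.0
```

```bash
python3 -m crank '{"travel":[[0,0,-0.02],[0,0,-0.04],[0,0,-0.06],[0,0,-0.08],[0,0,-0.08]],"turn":[[0,0,0],[0,0,0],[0,0,0],[0,0,0],[0,0,0]],"gripper":[1,1,1,1,1]}'
python3 -m crank '{"travel":[[0,0,-0.02],[0,0,-0.04],[0,0,-0.06],[0,0,-0.06],[0,0,-0.06]],"turn":[[0,0,0],[0,0,0],[0,0,0],[0,0,0],[0,0,0]],"gripper":[1,1,1,1,1]}'
```

```text
clock: 35.6
position: [0.5841, -0.3697, 0.0907]
tool_rot: [-3.131, 0.086, 0.227]
force: [-0.0, -0.3, 0.4]
grip_width: -0.0001
finger_force: 0.0
clock: 36.1
position: [0.5841, -0.3697, 0.0901]
tool_rot: [-3.131, 0.086, 0.227]
force: [-0.2, 0.1, 0.8]
grip_width: -0.0002
finger_force: 0.0
```

```bash
python3 -m crank '{"travel":[[0,0,-0.02],[0,0,-0.04],[0,0,-0.06],[0,0,-0.06],[0,0,-0.06]],"turn":[[0,0,0],[0,0,0],[0,0,0],[0,0,0],[0,0,0]],"gripper":[1,1,1,1,1]}'
python3 red.py
```

```text
clock: 36.6
position: [0.5841, -0.3697, 0.0895]
tool_rot: [-3.131, 0.086, 0.227]
force: [-0.6, -0.1, 0.8]
grip_width: -0.0005
finger_force: 0.0
side 37 257.6 180.5
[(1.3, [268.7, 166.2]), (1.1, [265.5, 166.0]), (0.9, [262.5, 166.4]), (0.6, [258.6, 168.0]), (0.3, [255.8, 170.6]), (0, [254.3, 174.0]), (-0.2, [254.0, 176.6])]
top 9 279.6 193.0
[(1.3, [285.2, 200.3]), (1.1, [284.4, 197.3]), (0.9, [283.6, 194.6]), (0.6, [282.5, 191.4]), (0.3, [281.6, 189.6]), (0, [281.0, 189.2]), (-0.2, [280.8, 189.7])]
[ 0.58409624 -0.36967461  0.08956092] [-3.13060466  0.08629519  0.22666828] [-0.1520851   1.12207763  0.21714854]
```

```bash
python3 -m crank '{"travel":[[0,0,-0.01],[0,0,-0.02],[0,0,-0.03],[0,0,-0.04],[0,0,-0.04]],"turn":[[0,0,0],[0,0,0],[0,0,0],[0,0,0],[0,0,0]],"gripper":[1,1,1,1,1]}'
python3 -m crank '{"travel":[[0,0,-0.01],[0,0,-0.02],[0,0,-0.03],[0,0,-0.04],[0,0,-0.04]],"turn":[[0,0,0],[0,0,0],[0,0,0],[0,0,0],[0,0,0]],"gripper":[1,1,1,1,1]}'
```

```text
clock: 37.2
position: [0.5841, -0.3697, 0.0891]
tool_rot: [-3.131, 0.086, 0.227]
force: [0.4, 0.5, 0.4]
grip_width: -0.0004
finger_force: 0.0
clock: 37.7
position: [0.5841, -0.3697, 0.0887]
tool_rot: [-3.131, 0.086, 0.227]
force: [-0.4, -0.2, -0.4]
grip_width: 0.0002
finger_force: 0.0
```

```bash
python3 -m crank '{"travel":[[0,0,-0.01],[0,0,-0.02],[0,0,-0.03],[0,0,-0.04],[0,0,-0.04]],"turn":[[0,0,0],[0,0,0],[0,0,0],[0,0,0],[0,0,0]],"gripper":[1,1,1,1,1]}'
python3 -m crank '{"travel":[[0,0,-0.01],[0,0,-0.02],[0,0,-0.03],[0,0,-0.04],[0,0,-0.04]],"turn":[[0,0,0],[0,0,0],[0,0,0],[0,0,0],[0,0,0]],"gripper":[1,1,1,1,1]}'
```

```text
clock: 38.2
position: [0.5841, -0.3697, 0.0883]
tool_rot: [-3.131, 0.086, 0.227]
force: [-0.1, 0.2, -0.1]
grip_width: -0.0002
finger_force: 0.0
clock: 38.7
position: [0.5841, -0.3697, 0.0879]
tool_rot: [-3.131, 0.086, 0.227]
force: [-1.4, 0.0, 0.1]
grip_width: -0.0004
finger_force: 0.0
```

```bash
python3 -m crank '{"travel":[[0,0,-0.01],[0,0,-0.02],[0,0,-0.03],[0,0,-0.05],[0,0,-0.05]],"turn":[[0,0,0],[0,0,0],[0,0,0],[0,0,0],[0,0,0]],"gripper":[1,1,1,1,1]}'
python3 -m crank '{"travel":[[0,0,-0.01],[0,0,-0.02],[0,0,-0.03],[0,0,-0.04],[0,0,-0.04]],"turn":[[0,0,0],[0,0,0],[0,0,0],[0,0,0],[0,0,0]],"gripper":[1,1,1,1,1]}'
```

```text
clock: 39.2
position: [0.5841, -0.3697, 0.0874]
tool_rot: [-3.131, 0.086, 0.227]
force: [0.1, 0.0, 0.2]
grip_width: -0.0002
finger_force: 0.0
clock: 39.7
position: [0.5841, -0.3697, 0.087]
tool_rot: [-3.131, 0.086, 0.227]
force: [0.3, -0.2, -0.4]
grip_width: -0.0
finger_force: 0.0
```

```bash
python3 -m crank '{"travel":[[0,0,-0.01],[0,0,-0.02],[0,0,-0.03],[0,0,-0.05],[0,0,-0.05]],"turn":[[0,0,0],[0,0,0],[0,0,0],[0,0,0],[0,0,0]],"gripper":[1,1,1,1,1]}'
python3 -m crank '{"travel":[[0,0,-0.01],[0,0,-0.02],[0,0,-0.03],[0,0,-0.04],[0,0,-0.04]],"turn":[[0,0,0],[0,0,0],[0,0,0],[0,0,0],[0,0,0]],"gripper":[1,1,1,1,1]}'
```

```text
clock: 40.2
position: [0.5841, -0.3698, 0.0867]
tool_rot: [-3.131, 0.086, 0.227]
force: [-1.1, 0.8, 3.5]
grip_width: 0.0001
finger_force: 1.4
clock: 40.7
position: [0.5841, -0.3697, 0.0864]
tool_rot: [-3.131, 0.086, 0.227]
force: [-0.7, 1.9, 6.2]
grip_width: -0.0003
finger_force: 3.1
```

```bash
python3 -m crank '{"travel":[[0,0,-0.02],[0,0,-0.03],[0,0,-0.05],[0,0,-0.06],[0,0,-0.06]],"turn":[[0,0,0],[0,0,0],[0,0,0],[0,0,0],[0,0,0]],"gripper":[1,1,1,1,1]}'
python3 -c "
from workcell import bot
for i in range(1): s=bot.observe();print(s['position'],s['force'],s['moment'])"
```

```text
clock: 41.2
position: [0.5841, -0.3698, 0.0862]
tool_rot: [-3.131, 0.086, 0.227]
force: [-2.6, 2.1, 11.3]
grip_width: -0.0002
finger_force: 5.2
[ 0.58414551 -0.36981343  0.08619163] [-2.60952958  2.13464174 11.34231442] [ 0.45324395  0.82559228 -0.08876072]
```

```bash
python3 -m crank '{"travel":[[0,0,-0.01],[0,0,-0.03],[0,0,-0.04],[0,0,-0.05],[0,0,-0.05]],"turn":[[0,0,0],[0,0,0],[0,0,0],[0,0,0],[0,0,0]],"gripper":[1,1,1,1,1]}'
python3 -m crank '{"travel":[[0,0,0],[0,0,0],[0,0,0],[0,0,0],[0,0,0]],"turn":[[0,0,0],[0,0,0],[0,0,0],[0,0,0],[0,0,0]],"gripper":[1,1,1,1,1]}'
```

```text
clock: 41.7
position: [0.5842, -0.3699, 0.086]
tool_rot: [-3.131, 0.086, 0.227]
force: [-3.5, 2.8, 14.4]
grip_width: -0.0001
finger_force: 6.9
clock: 42.2
position: [0.5842, -0.3698, 0.086]
tool_rot: [-3.131, 0.086, 0.227]
force: [-4.2, 3.8, 15.0]
grip_width: 0.0002
finger_force: 7.0
```

```bash
python3 -m crank '{"travel":[[0,0,-0.01],[0,0,-0.02],[0,0,-0.02],[0,0,-0.02],[0,0,-0.02]],"turn":[[0,0,0],[0,0,0],[0,0,0],[0,0,0],[0,0,0]],"gripper":[1,1,1,1,1]}'
python3 -c "
from workcell import bot
s=bot.observe();print(s['position'],s['force'])"
```

```text
clock: 42.7
position: [0.5842, -0.3698, 0.0859]
tool_rot: [-3.131, 0.086, 0.227]
force: [-4.4, 3.5, 15.9]
grip_width: -0.0001
finger_force: 7.7
[ 0.58420055 -0.36983078  0.08588362] [-4.43694724  3.51488307 15.94311121]
```

Down force is 16 N. I release upward and check the pad and lid numerically.

```bash
python3 -m crank '{"travel":[[0,0,0.1],[0,0,0.4],[0,0,1],[0,0,2],[0,0,4]],"turn":[[0,0,0],[0,0,0],[0,0,0],[0,0,0],[0,0,0]],"gripper":[1,1,1,1,1]}'
python3 -m crank '{"travel":[[-2,0,3],[-4,0,6],[-7,2,9],[-10,6,11],[-10,10,11]],"turn":[[0,0,0],[0,0,0],[0,0,0],[0,0,0],[0,0,0]],"gripper":[1,1,1,1,1]}'
python3 -m crank '{"travel":[[-1,4,0],[-1,8,0],[-1,12,0],[-1,15,0],[-1,15,0]],"turn":[[0,0,0],[0,0,0],[0,0,0],[0,0,0],[0,0,0]],"gripper":[1,1,1,1,1]}'
python3 red.py
python3 - <<'E'
from h import *
from workcell import bot
import cv2
f=bot.grab_frame("top")["pixels"].astype(int);old=cv2.imread("pics/top0.png")[...,::-1].astype(int);o5=cv2.imread("pics/full5top.png")[...,::-1].astype(int)
for n,a in(("start",old),("now",f)):
    b=a[215:245,235:335];m=(b[...,2]>120)&(b[...,0]<90)&(b[...,2]-b[...,1]>50);y,x=np.nonzero(m)
    print(n,"blue",m.sum(),x.mean()+235,y.mean()+215)
    # lid edge row profile along columns
    for c in(255,315):
        k=np.nonzero(m[:,c-235])[0];print(c,k.min()+215 if len(k) else None,k.max()+215 if len(k) else None)
d=np.abs(f-old).sum(2);d[:, :]=d
for nm,(u,v) in dict(van=(280,264),tg=(237,157),tr=(295,150),car=(269,164),scr=(337,212)).items():
    print(nm,d[v-8:v+8,u-8:u+8].mean().round(1))
E
```

```text
clock: 43.2
position: [0.5836, -0.3693, 0.1247]
tool_rot: [-3.13, 0.088, 0.227]
force: [0.4, -0.0, -0.4]
grip_width: 0.0
finger_force: 0.0
clock: 43.7
position: [0.4814, -0.271, 0.2378]
tool_rot: [-3.132, 0.083, 0.222]
force: [2.0, 0.8, -0.4]
grip_width: 0.0001
finger_force: 0.0
clock: 44.2
position: [0.4746, -0.1157, 0.2353]
tool_rot: [-3.129, 0.085, 0.232]
force: [-0.2, -0.5, 0.5]
grip_width: 0.0002
finger_force: 0.0
side 17 262.1 182.5
[(1.3, [268.7, 166.2]), (1.1, [265.5, 166.0]), (0.9, [262.5, 166.4]), (0.6, [258.6, 168.0]), (0.3, [255.8, 170.6]), (0, [254.3, 174.0]), (-0.2, [254.0, 176.6])]
top 49 280.6 190.1
[(1.3, [285.2, 200.3]), (1.1, [284.4, 197.3]), (0.9, [283.6, 194.6]), (0.6, [282.5, 191.4]), (0.3, [281.6, 189.6]), (0, [281.0, 189.2]), (-0.2, [280.8, 189.7])]
[ 0.47431219 -0.11941309  0.23544861] [-3.13067294  0.08539359  0.22787471] [ 0.54782455 -1.72848995 -0.69487692]
start blue 337 289.3946587537092 228.49554896142433
255 235 239
315 221 225
now blue 371 288.7601078167116 225.93261455525607
255 232 236
315 217 222
van 8.1
tg 24.6
tr 27.0
car 32.8
scr 22.0
```

Run:
```python
from workcell import bot
import cv2,numpy as np
for cam,ob in(("top",dict(van=(280,264),tg=(237,157),tr=(295,150),car=(269,164),scr=(337,212),casecorner=(240,185))),("side",dict(van=(314,240),tg=(191,218),tr=(221,182)))):
    f=bot.grab_frame(cam)["pixels"];o=cv2.imread(f"pics/{cam}0.png")[...,::-1]
    for n,(u,v) in ob.items():
        r=cv2.matchTemplate(np.ascontiguousarray(f[v-22:v+22,u-22:u+22]),np.ascontiguousarray(o[v-12:v+12,u-12:u+12]),cv2.TM_CCOEFF_NORMED)
        _,s,_,l=cv2.minMaxLoc(r);print(cam,n,round(s,2),l[0]-10,l[1]-10)
```

```text
top van 1.0 0 0
top tg 1.0 0 0
top tr 1.0 0 0
top car 1.0 0 0
top scr 0.95 0 -1
top casecorner 1.0 0 0
side van 1.0 0 0
side tg 0.99 0 0
side tr 0.74 -2 2
```

```bash
python3 -c "
from workcell import bot
print(bot.job_done())"
```

```text
the job is handed in; nothing more can be done
None
```

The case is shut and handed in at about 44 s: the loop bar is under the hook's lip, and I pressed the lever pad onto its stop with about 16 N down (17 N in all). The last images show the pad lying flat and the lid drawn in, and comparing them with the first images showed no clear movement of the things round the case.

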